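Seat the filter cell on the microscope light base

TASK

Swing the clear dust cover of the light base up by its bar handle and gently back all the way against its stop. Then turn the black knurled filter collar, which stands loosely on its mount, until its hidden keyways drop over the pins, push it down fully home against its spring, and finish while still holding it pushed home, with the cover left open. Leave the bottle, jar, loupe and lapping block where they are.

Things in the scene. Friction and masses are not known exactly. Their poses are not given: they have to be found in the camera images.
- port (a point): Point on the flat top of the light base (fixed ivory box, top 60 mm above the table), on the vertical axis of its filter mount. Axes: those of the base, z up. The box is 180 mm along its x, and reaches from 127 mm at -y to 78 mm at +y of this axis. Collar underside above this point: 14 mm standing on the pins, 8 mm dropped over them and on the spring ring, 4 mm fully home.
- pin_tops (a point): Point on the mount's axis, 14 mm above the base's top, level with the tops of three small radial pins 120 degrees apart and 5 mm wide on a spigot 36 mm across and 30 mm high. How the pins are turned about the axis is hidden by the collar, differs from case to case and is unrelated to these axes (those of the base).
- collar: Loose black filter cell with knurled rim, 55 mm across, 40 mm high, about 0.15 kg. Origin: centre of its underside, z up. Starts standing on the three pins, with 1.5 mm of play round the spigot. Inside its closed skirt are three unseen keyways 120 degrees apart, about 9 mm wide, 14 mm deep; where they lie is not told. Grip it from above across its diameter to turn it.
- collar_top (a point): Centre of the collar's top, 40 mm above its underside; a glass disc lies 3 mm below the rim. From its start the collar must be turned by less than 120 degrees, either way, to meet the pins; they match within about 6 degrees to either side, and then it drops or can be pushed down 6 mm onto the spring ring.
- spring_ring (a joint): Travel (m) of the sprung steel ring (53 mm across) below the collar, around the spigot: 0 = up, 0.004 = pressed to its stop (collar fully home). It pushes up with 5 N at 0 and 7 N at 0.004, so the collar comes up again if not held down.
- cover (a joint): Angle (rad) of the clear box-shaped dust cover over the mount (124 mm along the base's x, 140 mm from hinge to front wall, 68 mm high, walls 3 mm, 0.25 kg): 0 closed on the base, 1.9 open against its stop. Starts closed or up to 0.3 ajar. The hinge has friction (0.4 N m): the cover stays where it is left.
- cover_grip (a point): Middle of the cover's steel bar handle: round, 10 mm thick, 98 mm long, parallel to the hinge, 50 mm in front of the front wall on two posts 90 mm apart. When closed it lies 190 mm from the hinge line towards the base's -y and 50 mm above it. Moves with the cover. Can be pinched from above across the bar, which may turn in the grip as the cover swings.
- cover_hinge (a point): Middle of the cover's hinge line, which runs along the base's x axis, 70 mm from the mount's axis towards the base's +y, 1 mm above the base's top. The cover opens upward and over towards the base's +y. Turns with the cover; its x axis stays along the hinge line.
- bottle: Bystander: amber glass bottle, 44 mm across, 110 mm high, standing on the table. Origin: centre of its underside.
- jar: Bystander: white jar with metal lid, 60 mm across, 55 mm high. Origin: centre of its underside.
- loupe: Bystander: black eye loupe, 44 mm across, 36 mm high. Origin: centre of its underside.
- lap_block: Bystander: grey stone lapping block, 75 x 50 x 22 mm. Origin: centre of its underside.

How it is judged:
By the outcome, as a careful person would: the job done as asked, in the order asked, and still so for the second after the job is handed in, while the arm keeps its last pose, push and grip.
It also fails if it takes over 72 s, if anything falls off the work surface, if the arm or the gripper's body presses on something with over 40 N, if the wrist force passes 120 N, or if a joint passes its speed limit or range.

ROBOT

A 6-joint arm with a two-finger parallel gripper is mounted at the origin on the work surface. World frame = base frame: x ahead of the robot, y to its left, z up, the work surface at z = 0. Lengths are in m, angles in rad, forces in N, time in s.
With the tool pointing down it reaches from about 0.35 to 0.8 m from the base axis. Payload 7.3 kg.
Tool frame: the origin (TCP) lies between the finger pads; the fingertips stand 11 mm ahead of it and the grasp point (between the pads) lies 8 mm behind it; z points along the fingers, y is the line along which they close (so a half turn about z gives the same grasp; the last joint's range is limited). The gripper opens to 85 mm and grips with 20 to 120 N. Pads are 22 mm wide; open, the fingers measure 114 mm over their backs; the gripper's body (76 mm by 85 mm) begins 54 mm behind the grasp point. The pads swing forward as they close: fully open they stand 13 mm farther back than shut.
Start: joints at [-1.405, 0.342, 1.524, -0, 1.275, -0.146], TCP at [0.161, -0.5, 0.242] pointing down, gripper open.
Joint ranges: [-2.53, 2.53], [-0.77, 2.02], [0.04, 2.7], [-1, 4.14], [0.28, 2.66], [-3.11, 3.11]. Speed limits (rad/s): [2.57, 2.57, 3.14, 3.14, 3.14, 3.14].

INTERFACE

Orientations are given as [roll, pitch, yaw] about the fixed x, y, z axes, in that order (R = Rz(yaw) Ry(pitch) Rx(roll)).
In Python, from cell import manip, viewer gives the robot as it stands.
- The arm moves only by the tool carry_out, never from a script. Its argument "rows" is a list of rows, each a list of 7 numbers: the shift along the tool's x, y, z in cm, then the turn, a rotation vector about the tool's x, y, z in rad, then the opening, from -1 (shut) to 1 (fully open), so that 0 is half open. In form: [[dx, dy, dz, wx, wy, wz, gripper], ...]. A call has exactly 8 rows; each row shifts and turns the commanded pose from where the row before left it, along the tool's axes as they then stand; what a row does not reach is not made up. A row lasts 1/8 s, in which the tool goes at most 62.5 mm and 10.7 degrees, less where a joint would pass 70% of its speed; a pose out of reach is approached as far as the arm can. A call with a gripper value outside its range is refused whole. The fingers move at their own pace and stop on an object; "force" is the grip in N (left out, the last holds). Time passes only in rows, so rows that do not move let the fingers close, or fill a call up. It gives the time, the measured TCP pose, the force, the opening and the grip force at its end, in the units of the state.
- manip.get_state(): the state, without advancing time (a new reading comes with each control period).
- viewer.read_camera(name): name is "scene" or "top" or "wrist"; returns the picture (480x640x3 uint8, red, green, blue); there is no depth.
- viewer.camera_params(name): a dict with "fx", "fy", "cx", "cy" (pixels), "dist_coeffs" ([k1, k2, p1, p2, k3] as OpenCV has them; the pictures are not rectified), "pose" (4x4, takes a point from camera to world coordinates). Camera axes: x right, y down, z forward; pixel columns grow to the right and rows downward; lengths in m; the calibration is good to about 2 mm. A picture is of the moment at which its call begins: read the wrist's pose just before it. camera_params takes no time and is no camera call; for the wrist camera it gives the pose at the moment of the call.
- manip.sign_off(): hands the job in; it is judged then, once.
The state is a dict: "time": time; "joints": joint angles; "qd": joint speeds; "effort": joint torques, N m; "tcp_pos": TCP position; "orientation": TCP orientation; "wrist_force": force on the tool from outside, world axes, zero at the start; "ft_torque": the same for the moment, N m; "width": opening from 0.0 (shut) to 1.0 (fully open); "grip_force": force on a finger pad.
Only numpy, scipy, OpenCV 4.12 (cv2) and the standard library are available. Lean on these libraries where they do the work, as an engineer would, in place of code of your own. Each camera call takes 0.05 s, during which the arm holds its last target. There are 200 camera calls.

## Working session

There is one attempt and no reset: what is moved stays moved. The work goes in short steps, Python scripts to look and compute and a tool call to move; the robot and the scene stay as the last step left them, time stands still between calls to the robot, and variables do not carry over. Pictures are saved under pics/ and viewed, at most 10 in all, crops included, and the job is handed in when it is done.

Besides the shell and the picture viewer there is one more tool, called by a JSON object that holds its "api" and its "payload". carry_out: Moves the arm, as the interface text tells. Its arguments: {"type":"object","properties":{"rows":{"type":"array"},"force":{"type":"number"}},"required":["rows"]}

```bash
ls; mkdir -p pics; python3 - <<'E'
from cell import manip, viewer
import cv2,numpy as np
for n in ["scene","top"]:
    im=viewer.read_camera(n); cv2.imwrite(f"pics/{n}0.png",im[:,:,::-1])
    p=viewer.camera_params(n); print(n,{k:np.round(v,4).tolist() for k,v in p.items()})
print(manip.get_state())
E
```

```text
pics
scene {'fx': 589.0878, 'fy': 589.0878, 'cx': 327.2155, 'cy': 240.2625, 'dist_coeffs': [0.0679, 0.0, 0.0, 0.0, 0.0], 'pose': [[-0.8486, 0.359, -0.3886, 1.033], [0.5289, 0.5888, -0.6112, 0.8481], [0.0094, -0.7242, -0.6896, 1.0142], [0.0, 0.0, 0.0, 1.0]]}
top {'fx': 570.3824, 'fy': 570.3824, 'cx': 319.5706, 'cy': 242.6928, 'dist_coeffs': [0.0398, 0.0, 0.0, 0.0, 0.0], 'pose': [[-0.0237, -0.9925, 0.1199, 0.338], [-0.9997, 0.0242, 0.0025, 0.0094], [-0.0054, -0.1198, -0.9928, 1.4033], [0.0, 0.0, 0.0, 1.0]]}
{'time': 0.1, 'joints': array([-1.40497739e+00,  3.42661449e-01,  1.52491774e+00, -1.65161164e-05,
        1.27540917e+00, -1.45992367e-01]), 'qd': array([-8.25245565e-04, -1.32549389e-03, -2.31219249e-03, -5.54292718e-04,
        7.56714192e-05,  7.97019567e-04]), 'effort': array([ 2.39781933e-03, -4.34447765e+01, -2.46489108e+01,  2.42527176e-05,
        4.65892590e-03, -2.72231944e-06]), 'tcp_pos': array([ 0.16102418, -0.49933497,  0.2416924 ]), 'orientation': array([-3.14020950e+00, -1.87413524e-04,  3.11815989e-01]), 'wrist_force': array([-0.66401576,  0.14427386,  0.26896419]), 'ft_torque': array([0.0224308 , 0.00498402, 0.03448329]), 'grip_force': 0.0, 'width': 0.9995973574205057}
```

View pics/scene0.png

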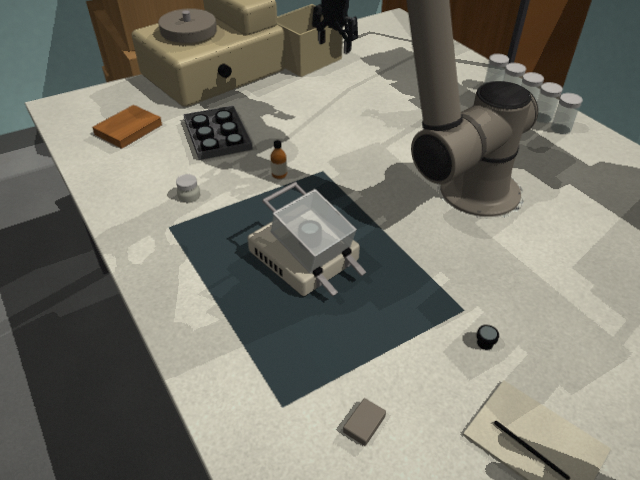

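View pics/top0.png

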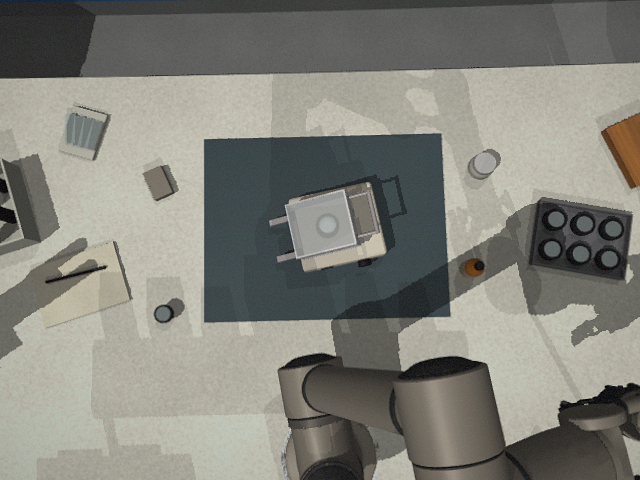

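```bash
python3 - <<'E'
import cv2,numpy as np
a=cv2.imread("pics/scene0.png")[170:310,230:390]; b=cv2.imread("pics/top0.png")[165:285,260:420]
cv2.imwrite("pics/c1.png",cv2.resize(a,None,fx=4.2,fy=4.2,interpolation=cv2.INTER_CUBIC))
cv2.imwrite("pics/c2.png",cv2.resize(b,None,fx=5,fy=5,interpolation=cv2.INTER_CUBIC))
E
```

```text
(no output)
```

View pics/c1.png

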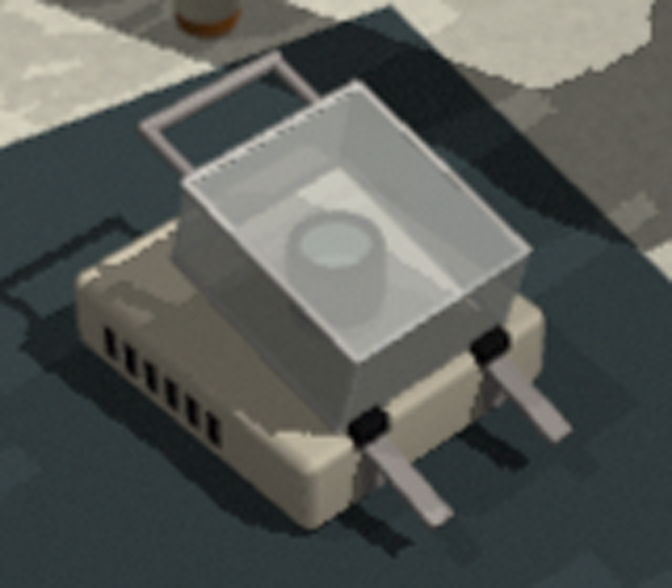

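View pics/c2.png

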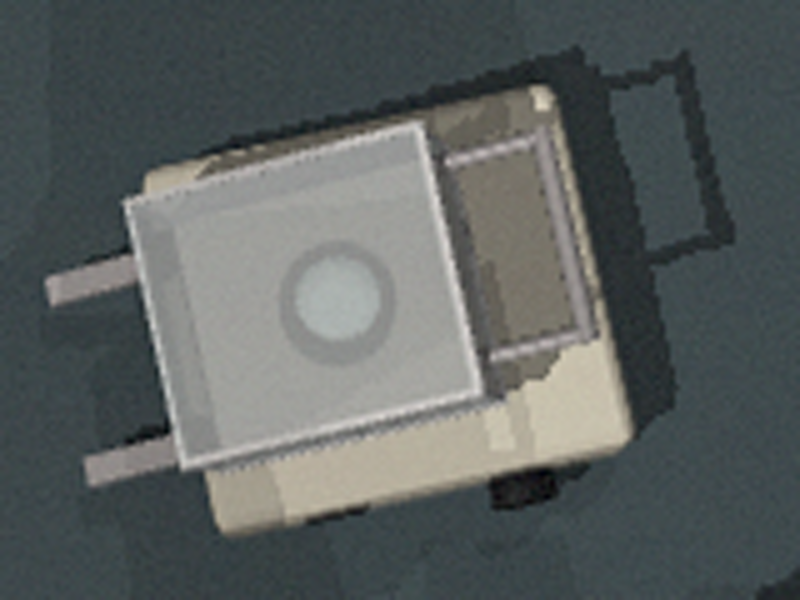

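Cover is slightly ajar. The bar runs from (543,130) to (585,332) in the top crop and from (145,127) to (278,58) in the scene crop. The collar top is at (338,298) in the top crop. I'll triangulate these.

```bash
cat > h.py <<'E'
import cv2,numpy as np
from cell import manip,viewer
def ray(n,uv,p=None):
    p=p or viewer.camera_params(n)
    K=np.array([[p["fx"],0,p["cx"]],[0,p["fy"],p["cy"]],[0,0,1]])
    u=cv2.undistortPoints(np.array([[uv]],float),K,np.array(p["dist_coeffs"]))[0,0]
    T=np.array(p["pose"]); return T[:3,3],T[:3,:3]@np.array([u[0],u[1],1])
def plane(r,z): return r[0]+r[1]*(z-r[0][2])/r[1][2]
def tri(r,s):
    A=np.c_[r[1],-s[1]]; k=np.linalg.lstsq(A,s[0]-r[0],rcond=None)[0]
    a,b=r[0]+k[0]*r[1],s[0]+k[1]*s[1]; return (a+b)/2,np.linalg.norm(a-b)
E
python3 - <<'E'
from h import *
S=lambda u,v:ray("scene",(230+(u-1.6)/4.2,170+(v-1.6)/4.2)); T=lambda u,v:ray("top",(260+(u-2)/5,165+(v-2)/5))
np.set_printoptions(precision=4,suppress=True)
a,e=tri(S(145,127),T(543,130)); b,f=tri(S(278,58),T(587,334)); print("bar",a,e,b,f,np.linalg.norm(a-b),(a+b)/2)
d=a-b; yaw=np.arctan2(d[1],d[0]); print("yaw bar",yaw)
for s,t in [((183,182),(425,124)),((357,84),(483,395)),((360,360),(127,203)),((528,249),(183,467))]: print("cov",*tri(S(*s),T(*t)))
print("collar",plane(S(336,244),.111),plane(T(338,298),.111),tri(S(336,244),T(338,298)))
print("base corners",[plane(T(*q),.058) for q in [(545,88),(630,445),(225,533)]])
print("arms",plane(T(50,292),.06),plane(T(90,470),.06),"hinge",plane(S(368,425),.061),plane(S(490,345),.061))
E
```

```text
bar [ 0.6022 -0.0982  0.1577] 0.00019797990046193398 [ 0.5104 -0.1146  0.1565] 0.0002635866216828323 0.09326797923423895 [ 0.5563 -0.1064  0.1571]
yaw bar 0.17663181090034866
cov [ 0.6064 -0.0461  0.1588] 0.0006983697793288422
cov [ 0.4852 -0.0685  0.1588] 0.0022498258447981043
cov [0.5797 0.089  0.128 ] 0.00016867444451721056
cov [0.4597 0.065  0.128 ] 0.002706048349012629
collar [ 0.5363 -0.0083  0.111 ] [ 0.5363 -0.0058  0.111 ] (array([ 0.5366, -0.0063,  0.1126]), np.float64(0.0015275239100081266))
base corners [array([ 0.644 , -0.1085,  0.058 ]), array([ 0.4706, -0.1429,  0.058 ]), array([0.4335, 0.0497, 0.058 ])]
arms [0.5503 0.1307 0.06  ] [0.4647 0.1129 0.06  ] hinge [0.567  0.0754 0.061 ] [0.4787 0.0587 0.061 ]
```

{"api": "carry_out", "payload": {"rows": [[0,0,0,0,0,0.122,0],[3.1,-2.1,0,0,0,0,0],[3.1,-2.1,0,0,0,0,0],[3.1,-2.1,0,0,0,0,0],[3.1,-2.1,0,0,0,0,0],[3.1,-2.1,0,0,0,0,0],[3.1,-2.1,0,0,0,0,0],[3.1,-2.1,0,0,0,0,0]], "force": 40}}

```text
time: 1.1
tcp_pos: [0.3471, -0.3133, 0.2421]
orientation: [-3.141, 0.0, 0.19]
wrist_force: [0.1, -0.3, -0.3]
width: 0.499
grip_force: 0.0
```

{"api": "carry_out", "payload": {"rows": [[3.1,-2.1,0.5,0,0,0,0],[3.1,-2.1,0.5,0,0,0,0],[3.1,-2.1,0.5,0,0,0,0],[3.1,-2.1,0.5,0,0,0,0],[3.1,-2.0,0.5,0,0,0,0],[3.1,-2.0,0.5,0,0,0,0],[3.0,-1.9,0.5,0,0,0,0],[3.0,-1.9,0.5,0,0,0,0]]}}

```text
time: 2.1
tcp_pos: [0.558, -0.1079, 0.2017]
orientation: [-3.141, 0.001, 0.19]
wrist_force: [0.3, -0.3, 0.5]
width: 0.496
grip_force: 0.0
```

```bash
python3 - <<'E'
from h import *
np.set_printoptions(precision=4,suppress=True)
p=viewer.camera_params("wrist"); im=viewer.read_camera("wrist"); cv2.imwrite("pics/w1.png",im[:,:,::-1])
s=manip.get_state(); print(s["time"],s["tcp_pos"],s["orientation"],s["width"],s["joints"],p)
E
```

```text
2.15 [ 0.5602 -0.1051  0.2009] [-3.1396 -0.0007  0.1916] 0.5012386531743587 [-0.3209  0.4584  1.4612  0.0022  1.2223  1.0575] {'fx': 334.38152870063726, 'fy': 334.38152870063726, 'cx': 321.1533523864258, 'cy': 241.26199501065693, 'dist_coeffs': array([-0.0589,  0.    ,  0.    ,  0.    ,  0.    ]), 'pose': array([[ 0.1881, -0.9332, -0.3062,  0.6349],
       [-0.9822, -0.1788, -0.0585, -0.0936],
       [-0.0001,  0.3117, -0.9502,  0.333 ],
       [ 0.    ,  0.    ,  0.    ,  1.    ]])}
```

View pics/w1.png

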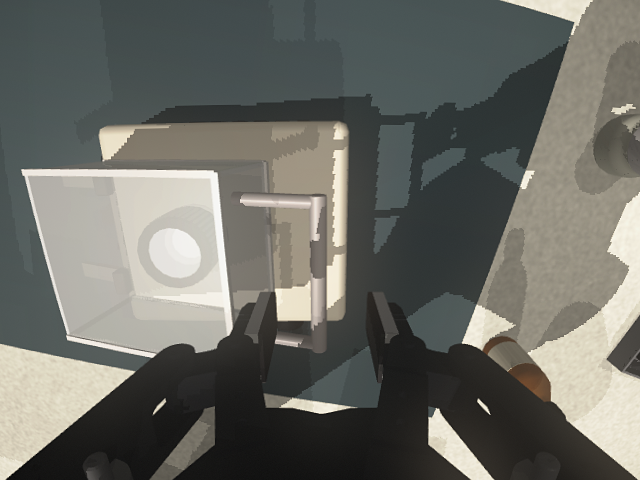

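The bar, at column 319, is centred between the fingers. Descending to pinch.

{"api": "carry_out", "payload": {"rows": [[-0.3,0,1,0,0,0,0],[0,0,1,0,0,0,0],[0,0,1,0,0,0,0],[0,0,1,0,0,0,0],[0,0,0.6,0,0,0,0],[0,0,0.5,0,0,0,0],[0,0,0,0,0,0,-0.5],[0,0,0,0,0,0,-1]], "force": 40}}

```text
time: 3.15
tcp_pos: [0.5541, -0.1073, 0.1507]
orientation: [-3.137, 0.001, 0.189]
wrist_force: [4.6, -1.5, -0.7]
width: 0.1
grip_force: 38.7
```

{"api": "carry_out", "payload": {"rows": [[0,0,0,0,0,0,-1],[0,0,0,0,0,0,-1],[0,0,0,0,0,0,-1],[0,0,0,0,0,0,-1],[0,0,0,0,0,0,-1],[0,0,0,0,0,0,-1],[0,0,0,0,0,0,-1],[0,0,0,0,0,0,-1]]}}

```text
time: 4.15
tcp_pos: [0.5541, -0.1074, 0.1507]
orientation: [-3.138, 0.001, 0.19]
wrist_force: [1.3, 8.0, -3.3]
width: 0.098
grip_force: 38.9
```

```bash
python3 - <<'E'
from h import *
np.set_printoptions(precision=4,suppress=True)
s=manip.get_state(); print(s["tcp_pos"],s["wrist_force"],s["ft_torque"],s["width"])
# arc in base yz: commands in tool y (=-base y), z down (cm)
t=np.linspace(.252,1.9,33)
y=-.19*np.cos(t)+.05*np.sin(t); z=.19*np.sin(t)+.05*np.cos(t)
d=np.c_[-np.diff(y),-np.diff(z)]*100
for k in range(4): print(np.round(d[8*k:8*k+8],2).tolist())
E
```

```text
[ 0.5541 -0.1074  0.1507] [ 1.3311  7.9935 -3.3064] [ 1.0824 -0.17   -0.0357] 0.09768084055369765
[[-0.52, -0.87], [-0.56, -0.84], [-0.6, -0.81], [-0.64, -0.78], [-0.68, -0.75], [-0.72, -0.71], [-0.76, -0.67], [-0.79, -0.63]]
[[-0.82, -0.59], [-0.85, -0.55], [-0.88, -0.5], [-0.9, -0.46], [-0.92, -0.41], [-0.94, -0.36], [-0.96, -0.31], [-0.98, -0.26]]
[[-0.99, -0.21], [-1.0, -0.16], [-1.01, -0.11], [-1.01, -0.06], [-1.01, -0.01], [-1.01, 0.05], [-1.01, 0.1], [-1.0, 0.15]]
[[-0.99, 0.2], [-0.98, 0.25], [-0.97, 0.3], [-0.95, 0.35], [-0.93, 0.4], [-0.91, 0.45], [-0.88, 0.49], [-0.86, 0.54]]
```

{"api": "carry_out", "payload": {"rows": [[-0.52,-0.87,0,0,0,0,-1],[0,0,0,0,0,0,-1],[-0.52,-0.84,0,0,0,0,-1],[0,0,0,0,0,0,-1],[0,0,0,0,0,0,-1],[0,0,0,0,0,0,-1],[0,0,0,0,0,0,-1],[0,0,0,0,0,0,-1]]}}

```text
time: 5.15
tcp_pos: [0.5528, -0.1024, 0.1591]
orientation: [3.119, -0.028, 0.19]
wrist_force: [24.1, -21.5, 14.1]
width: 0.099
grip_force: 41.2
```

I put the numbers in the wrong columns, so the tool shifted along x and y instead of along the arc. The forces are modest. I'll restore the pose onto the arc.

{"api": "carry_out", "payload": {"rows": [[0.5,0,-0.7,0,0,0,-1],[0.54,0,-0.7,0,0,0,-1],[0,0,-0.6,0,0,0,-1],[0,0,-0.5,0,0,0,-1],[0,0,0,0,0,0,-1],[0,0,0,0,0,0,-1],[0,0,0,0,0,0,-1],[0,0,0,0,0,0,-1]]}}

```text
time: 6.15
tcp_pos: [0.5511, -0.0921, 0.176]
orientation: [-3.141, 0.001, 0.19]
wrist_force: [-1.3, 5.3, -2.0]
width: 0.096
grip_force: 39.4
```

Back on the arc with low force. Continuing.

{"api": "carry_out", "payload": {"rows": [[0,-0.64,-0.78,0,0,0,-1],[0,-0.68,-0.75,0,0,0,-1],[0,-0.72,-0.71,0,0,0,-1],[0,-0.76,-0.67,0,0,0,-1],[0,-0.79,-0.63,0,0,0,-1],[0,-0.82,-0.59,0,0,0,-1],[0,-0.85,-0.55,0,0,0,-1],[0,-0.88,-0.5,0,0,0,-1]]}}

```text
time: 7.15
tcp_pos: [0.5398, -0.034, 0.2304]
orientation: [3.137, -0.001, 0.189]
wrist_force: [-4.5, -8.4, 5.9]
width: 0.099
grip_force: 39.1
```

{"api": "carry_out", "payload": {"rows": [[0,-0.9,-0.46,0,0,0,-1],[0,-0.92,-0.41,0,0,0,-1],[0,-0.94,-0.36,0,0,0,-1],[0,-0.96,-0.31,0,0,0,-1],[0,-0.98,-0.26,0,0,0,-1],[0,-0.99,-0.21,0,0,0,-1],[0,-1.0,-0.16,0,0,0,-1],[0,-1.01,-0.11,0,0,0,-1]]}}

```text
time: 8.15
tcp_pos: [0.5253, 0.0425, 0.2545]
orientation: [3.138, -0.004, 0.19]
wrist_force: [-7.4, -6.2, 14.7]
width: 0.098
grip_force: 42.2
```

{"api": "carry_out", "payload": {"rows": [[0,-1.01,-0.06,0,0,0,-1],[0,-1.01,-0.01,0,0,0,-1],[0,-1.01,0.05,0,0,0,-1],[0,-1.01,0.1,0,0,0,-1],[0,-1.0,0.15,0,0,0,-1],[0,-0.99,0.2,0,0,0,-1],[0,-0.98,0.25,0,0,0,-1],[0,0,0,0,0,0,-1]]}}

```text
time: 9.15
tcp_pos: [0.5113, 0.1138, 0.2469]
orientation: [-3.14, -0.003, 0.191]
wrist_force: [-7.1, 3.3, 11.7]
width: 0.101
grip_force: 43.5
```

{"api": "carry_out", "payload": {"rows": [[0,-0.48,0.1,0,0,0,-1],[0,-0.48,0.15,0,0,0,-1],[0,-0.47,0.17,0,0,0,-1],[0,-0.47,0.18,0,0,0,-1],[0,-0.46,0.2,0,0,0,-1],[0,-0.46,0.2,0,0,0,-1],[0,-0.45,0.22,0,0,0,-1],[0,-0.45,0.22,0,0,0,-1]]}}

```text
time: 10.15
tcp_pos: [0.5042, 0.1496, 0.232]
orientation: [-3.141, -0.001, 0.19]
wrist_force: [-7.0, -0.3, 8.6]
width: 0.09
grip_force: 44.1
```

{"api": "carry_out", "payload": {"rows": [[0,-0.3,0.16,0,0,0,-1],[0,-0.3,0.16,0,0,0,-1],[0,-0.2,0.11,0,0,0,-1],[0,-0.2,0.11,0,0,0,-1],[0,-0.2,0.12,0,0,0,-1],[0,-0.2,0.12,0,0,0,-1],[0,0,0,0,0,0,-1],[0,0,0,0,0,0,-1]]}}

```text
time: 11.15
tcp_pos: [0.5015, 0.1634, 0.2236]
orientation: [-3.14, -0.001, 0.19]
wrist_force: [-6.3, 1.0, 5.4]
width: 0.097
grip_force: 44.4
```

{"api": "carry_out", "payload": {"rows": [[0,-0.15,0.1,0,0,0,-1],[0,-0.15,0.1,0,0,0,-1],[0,-0.15,0.1,0,0,0,-1],[0,-0.1,0.08,0,0,0,-1],[0,-0.1,0.08,0,0,0,-1],[0,-0.1,0.08,0,0,0,-1],[0,0,0,0,0,0,-1],[0,0,0,0,0,0,-1]]}}

```text
time: 12.15
tcp_pos: [0.5003, 0.1696, 0.2195]
orientation: [3.141, -0.002, 0.19]
wrist_force: [-7.8, -4.2, 15.3]
width: 0.096
grip_force: 45.2
```

{"api": "carry_out", "payload": {"rows": [[0,-0.08,0.08,0,0,0,-1],[0,-0.08,0.08,0,0,0,-1],[0,0,0,0,0,0,-1],[0,0,0,0,0,0,-1],[0,0,0,0,0,0,-1],[0,0,0,0,0,0,-1],[0,0,0,0,0,0,-1],[0,0,0,0,0,0,-1]]}}

```text
time: 13.15
tcp_pos: [0.5004, 0.1697, 0.2194]
orientation: [3.138, -0.003, 0.19]
wrist_force: [-11.0, -11.9, 24.8]
width: 0.096
grip_force: 46.2
```

Cover is firmly against its stop: the force rose to about 25 N with no motion, at about 1.9 rad. Next: release, lift, and take a close look at the collar.

{"api": "carry_out", "payload": {"rows": [[0,0.08,-0.08,0,0,0,-1],[0,0.05,-0.05,0,0,0,-0.6],[0,0,0,0,0,0,-0.3],[0,0,0,0,0,0,0],[0,0,0,0,0,0,0],[0,0,-1,0,0,0,0],[0,0,-2,0,0,0,0],[0,0,-2.5,0,0,0,0]]}}

```text
time: 14.15
tcp_pos: [0.5007, 0.17, 0.272]
orientation: [3.142, 0.001, 0.19]
wrist_force: [-0.1, 0.7, 0.4]
width: 0.496
grip_force: 0.0
```

{"api": "carry_out", "payload": {"rows": [[0,1.0,-0.5,0,0,0,0],[0,2.5,0,0,0,0,0.3],[0,2.6,0,0,0,0,0.6],[0,2.6,0.5,0,0,0,1],[0,2.6,1.3,0,0,0,1],[0,2.6,2,0,0,0,1],[0,2.5,2,0,0,0,1],[0,1.5,2,0,0,0,1]]}}

```text
time: 15.15
tcp_pos: [0.5343, -0.0075, 0.1969]
orientation: [3.142, 0.001, 0.189]
wrist_force: [0.2, 0.8, 0.1]
width: 0.999
grip_force: 0.0
```

```bash
python3 - <<'E'
from h import *
np.set_printoptions(precision=4,suppress=True)
p=viewer.camera_params("wrist"); im=viewer.read_camera("wrist"); t=viewer.read_camera("top")
s=manip.get_state(); print(s["time"],s["tcp_pos"],s["orientation"],s["width"],s["joints"][5],s["wrist_force"])
np.savez("w2.npz",**p)
x=cv2.resize(t[150:300,250:450],(640,480),interpolation=cv2.INTER_CUBIC)
cv2.imwrite("pics/w2.png",cv2.resize(np.hstack([im,x]),(800,300))[:,:,::-1]); cv2.imwrite("pics/w2f.png",im[:,:,::-1])
E
```

```text
15.25 [ 0.5332 -0.0074  0.1956] [-3.1403  0.0051  0.1875] 0.998301977582871 1.2261267901657058 [0.5155 0.2737 0.562 ]
```

View pics/w2.png

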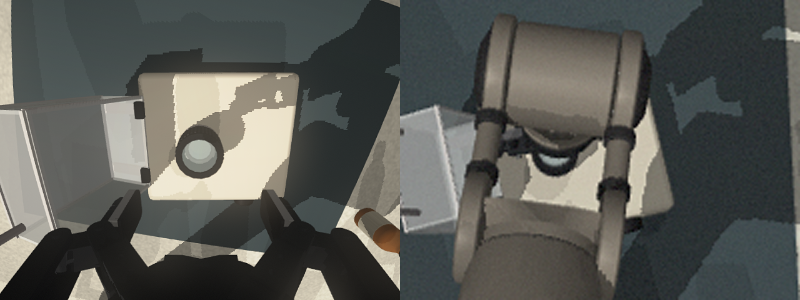

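Cover is standing open on the left. The collar's glass is at about (318,248) in the full wrist frame. I'll measure its centre.

```bash
python3 - <<'E'
from h import *
np.set_printoptions(precision=4,suppress=True)
p=dict(np.load("w2.npz")); im=cv2.imread("pics/w2f.png"); g=im.max(2)
m=((g<75)*255).astype(np.uint8); sub=np.zeros_like(m); sub[190:300,265:365]=m[190:300,265:365]
cs,_=cv2.findContours(sub,cv2.RETR_EXTERNAL,cv2.CHAIN_APPROX_NONE); c=max(cs,key=cv2.contourArea); print(cv2.boundingRect(c))
h=((g>100)*255).astype(np.uint8); n,l,st,ce=cv2.connectedComponentsWithStats(h)
k=l[248,318]; print(st[k],ce[k]); print(plane(ray("wrist",ce[k],p),.111))
E
```

```text
(281, 202, 77, 83)
[ 291  223   56   53 2271] [318.819  248.9824]
[ 0.5354 -0.0062  0.111 ]
```

{"api": "carry_out", "payload": {"rows": [[0.25,-0.05,1,0,0,0,1],[0,0,1.5,0,0,0,1],[0,0,1.5,0,0,0,1],[0,0,1.5,0,0,0,1],[0,0,1.5,0,0,0,1],[0,0,1.5,0,0,0,1],[0,0,1.3,0,0,0,1],[0,0,0.8,0,0,0,1]], "force": 30}}

```text
time: 16.25
tcp_pos: [0.5367, -0.0048, 0.0912]
orientation: [-3.141, 0.001, 0.19]
wrist_force: [0.1, 0.2, 0.0]
width: 1.001
grip_force: 0.0
```

{"api": "carry_out", "payload": {"rows": [[0,0,0,0,0,0,0.6],[0,0,0,0,0,0,0.4],[0,0,0,0,0,0,0.2],[0,0,0,0,0,0,0],[0,0,0,0,0,0,-0.2],[0,0,0,0,0,0,-0.5],[0,0,0,0,0,0,-1],[0,0,0,0,0,0,-1]]}}

```text
time: 17.25
tcp_pos: [0.5374, -0.0047, 0.0929]
orientation: [3.141, -0.001, 0.19]
wrist_force: [-1.3, 1.6, 5.3]
width: 0.613
grip_force: 31.2
```

{"api": "carry_out", "payload": {"rows": [[0,0,0.1,0,0,0,-1],[0,0,0,0,0,-0.07,-1],[0,0,0,0,0,-0.07,-1],[0,0,0,0,0,-0.07,-1],[0,0,0,0,0,-0.07,-1],[0,0,0,0,0,0,-1],[0,0,0,0,0,0,-1],[0,0,0,0,0,0,-1]]}}

```text
time: 18.25
tcp_pos: [0.5383, -0.0051, 0.0928]
orientation: [3.139, -0.003, 0.47]
wrist_force: [-0.5, -0.1, 10.7]
width: 0.615
grip_force: 31.8
```

```bash
python3 -c "
from cell import manip
s=manip.get_state();print(s['ft_torque'],s['joints'],s['wrist_force'])"
```

```text
[0.10799272 0.16917803 0.09076414] [-1.51650879e-01  5.29142392e-01  1.68372881e+00 -3.54289794e-04
  9.24808966e-01  9.49206312e-01] [-0.52275024 -0.14746673 10.65822564]
```

{"api": "carry_out", "payload": {"rows": [[0,0,0,0,0,-0.06,-1],[0,0,0,0,0,-0.06,-1],[0,0,0,0,0,-0.06,-1],[0,0,0,0,0,-0.06,-1],[0,0,0,0,0,-0.06,-1],[0,0,0,0,0,-0.06,-1],[0,0,0,0,0,-0.06,-1],[0,0,0,0,0,-0.06,-1]]}}

```text
time: 19.25
tcp_pos: [0.5381, -0.005, 0.0928]
orientation: [3.138, -0.002, 0.951]
wrist_force: [-0.8, 0.0, 11.4]
width: 0.612
grip_force: 31.8
```

{"api": "carry_out", "payload": {"rows": [[0,0,0,0,0,-0.06,-1],[0,0,0,0,0,-0.06,-1],[0,0,0,0,0,-0.06,-1],[0,0,0,0,0,-0.06,-1],[0,0,0,0,0,-0.06,-1],[0,0,0,0,0,-0.06,-1],[0,0,0,0,0,-0.06,-1],[0,0,0,0,0,-0.06,-1]]}}

```text
time: 20.25
tcp_pos: [0.5379, -0.0047, 0.0927]
orientation: [3.139, -0.0, 1.431]
wrist_force: [-2.1, 2.1, 11.6]
width: 0.615
grip_force: 31.8
```

{"api": "carry_out", "payload": {"rows": [[0,0,0,0,0,-0.06,-1],[0,0,0,0,0,-0.06,-1],[0,0,0,0,0,-0.06,-1],[0,0,0,0,0,-0.06,-1],[0,0,0,0,0,-0.06,-1],[0,0,0,0,0,-0.06,-1],[0,0,0,0,0,-0.06,-1],[0,0,0,0,0,-0.06,-1]]}}

```text
time: 21.25
tcp_pos: [0.5366, -0.0049, 0.0908]
orientation: [-3.141, -0.0, 1.911]
wrist_force: [-0.3, 0.1, -1.1]
width: 0.615
grip_force: 31.6
```

It has dropped off the pin tops. Checking the torque about the axis before pushing down.

{"api": "carry_out", "payload": {"rows": [[0,0,0.1,0,0,0,-1],[0,0,0.1,0,0,0,-1],[0,0,0.1,0,0,0,-1],[0,0,0,0,0,0,-1],[0,0,0,0,0,0,-1],[0,0,0,0,0,0,-1],[0,0,0,0,0,0,-1],[0,0,0,0,0,0,-1]]}}

```text
time: 22.25
tcp_pos: [0.5367, -0.0048, 0.0885]
orientation: [-3.141, -0.0, 1.908]
wrist_force: [-2.9, 0.4, 5.5]
width: 0.608
grip_force: 32.2
```

```bash
python3 -c "
from cell import manip
s=manip.get_state();print(s['ft_torque'],s['joints'],s['wrist_force'])"
```

```text
[ 0.07113179  0.52786517 -0.32604997] [-1.51752654e-01  5.34750125e-01  1.68859312e+00 -1.84519132e-05
  9.18612958e-01 -4.88938634e-01] [-2.90071354  0.38441012  5.53046628]
```

{"api": "carry_out", "payload": {"rows": [[0,0,0,0,0,0.03,-1],[0,0,0,0,0,0.03,-1],[0,0,0,0,0,0.02,-1],[0,0,0.05,0,0,0,-1],[0,0,0.05,0,0,0,-1],[0,0,0.05,0,0,0,-1],[0,0,0,0,0,0,-1],[0,0,0,0,0,0,-1]]}}

```text
time: 23.25
tcp_pos: [0.537, -0.0049, 0.087]
orientation: [3.141, 0.0, 1.83]
wrist_force: [-1.3, -0.2, 3.6]
width: 0.614
grip_force: 32.1
```

```bash
python3 -c "
from cell import manip
s=manip.get_state();print(s['ft_torque'],s['tcp_pos'],s['wrist_force'])"
```

```text
[0.0491735  0.25989992 0.01148488] [ 0.53701091 -0.00485627  0.0869669 ] [-1.27198548 -0.2114127   3.64600607]
```

{"api": "carry_out", "payload": {"rows": [[0,0,0.1,0,0,0,-1],[0,0,0.1,0,0,0,-1],[0,0,0.1,0,0,0,-1],[0,0,0.1,0,0,0,-1],[0,0,0.1,0,0,0,-1],[0,0,0,0,0,0,-1],[0,0,0,0,0,0,-1],[0,0,0,0,0,0,-1]], "force": 50}}

```text
time: 24.25
tcp_pos: [0.5371, -0.0049, 0.083]
orientation: [3.141, 0.001, 1.83]
wrist_force: [-4.5, 0.1, 15.9]
width: 0.606
grip_force: 55.5
```

{"api": "carry_out", "payload": {"rows": [[0,0,0.1,0,0,0,-1],[0,0,0,0,0,0,-1],[0,0,0,0,0,0,-1],[0,0,0,0,0,0,-1],[0,0,0,0,0,0,-1],[0,0,0,0,0,0,-1],[0,0,0,0,0,0,-1],[0,0,0,0,0,0,-1]]}}

```text
time: 25.25
tcp_pos: [0.5371, -0.0048, 0.083]
orientation: [3.14, 0.001, 1.83]
wrist_force: [-9.1, 0.5, 23.8]
width: 0.607
grip_force: 56.3
```

```bash
python3 - <<'E'
from h import *
im=viewer.read_camera("wrist"); t=viewer.read_camera("scene")
x=cv2.resize(t[150:330,200:440],(640,480),interpolation=cv2.INTER_CUBIC)
cv2.imwrite("pics/f.png",cv2.resize(np.hstack([im,x]),(800,300))[:,:,::-1])
s=manip.get_state(); print(s['ft_torque'],s['tcp_pos'],s['wrist_force'],s['time'])
E
```

```text
[ 0.0166535   1.57444576 -0.03737832] [ 0.53705585 -0.00488882  0.08294712] [-7.97496011  0.67876665 23.22070622] 25.35
```

View pics/f.png

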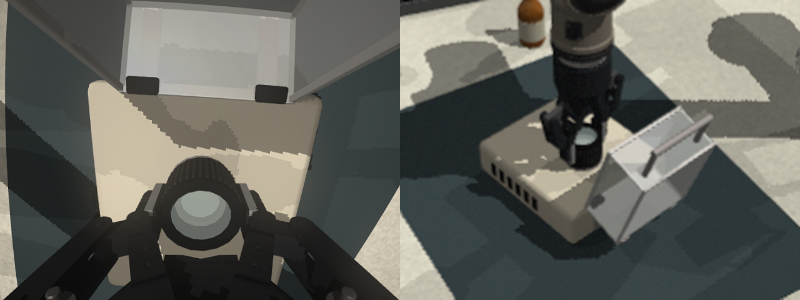

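The pictures show the cover fully back at right and the collar, glass at about (200,212), held down in the fingers. The collar went down 10 mm in all, and an extra push raised the force with no further travel, so it is home. Handing in.

```bash
python3 -c "
from cell import manip
print(manip.sign_off())"
```

```text
the job is handed in; nothing more can be done
None
```

I handed the job in at about 25 s with the cover open against its stop and the collar keyed, pushed fully home and still held down; one mis-entered move early in the swing briefly pulled the handle sideways (about 35 N) before I corrected it, and I did not re-check the bystanders, which the arm never went near.

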